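# Unhook the yellow rubber sample for weighing

## Task

Three sample carriers hang by keyholes on the rack. Take the one with the yellow grip and yellow disc: slide it up until the wide end of its keyhole is at the stud, draw it off over the stud's head, and stand it gently upright in the middle of the scale's pan, then let go. Leave the blue and red carriers hanging where they are.

Things in the scene. Friction and masses are not known exactly. Their poses are not given: they have to be found in the camera images.
- yellow_grip (a point): Centre of the yellow carrier's grip, a block 24 x 24 x 48 mm tall standing on an upright hanger plate (64 wide, 110 tall, 8 thick). z up, x square to the plate, away from the rack, y sideways. The underside is 134 mm below; the plate's top edge 24 and the rack panel's 28 mm below, so the grip stands free. Foot: from 14 mm behind to 34 mm ahead of this point along x, 64 wide; it stands by itself. 0.24 kg.
- yellow_hole (a point): Centre of the wide end (36 mm) of the keyhole in the yellow carrier's plate; 74 mm below its grip; same axes. A 12 mm slot runs up from it and rests on a fixed stud of the rack (7 mm thick, head 20 mm across, pointing along +x). Raise the carrier 32 mm (24 to 40) to bring the wide end to the stud, then move it 25 mm or more along +x to clear the head.
- blue_grip (a point): Centre of the grip of an identical carrier, but with a blue grip and disc, hung on another of the rack's three studs (110 mm apart side by side, in any order). Leave it hanging. Axes as for the yellow one.
- red_grip (a point): Centre of the grip of an identical carrier, but with a red grip and disc, hung on another of the rack's three studs (110 mm apart side by side, in any order). Leave it hanging. Axes as for the yellow one.
- pan (a point): Centre of the top face of the scale's pan, a square steel plate 130 x 130 mm, flat, without rim, 50 mm above the table, on a fixed white bench scale. z is up, x and y are along the pan's sides; the scale's lower grey display lies toward -x.

How it is judged:
By the outcome, as a careful person would: the job done as asked, in the order asked, and still so for the second after the job is handed in, with the robot touching nothing.
It also fails if it takes over 40 s, if anything falls off the work surface, if the arm or the gripper's body presses on something with over 40 N, if the wrist force passes 120 N, or if a joint passes its speed limit or range.

## Robot

A 7-joint arm with a two-finger parallel gripper is mounted at the origin on the work surface. World frame = base frame: x ahead of the robot, y to its left, z up, the work surface at z = 0. Lengths are in m, angles in rad, forces in N, time in s.
With the tool pointing down it reaches from about 0.425 to 0.875 m from the base axis. Payload 8.4 kg.
Tool frame: the origin (TCP) lies midway between the tips of the shut fingers; the grasp point (between the pads) lies behind it (bot.grasp_offset is the z of the grasp point in the tool frame, in m); z points along the fingers, y is the direction in which the jaws open and shut (so a half turn about z gives the same grasp; the last joint's range is limited). The gripper opens to 87 mm and grips with 3 to 60 N. Pads are 19 mm wide; open, the fingers measure 117 mm over their backs; the gripper's body (75 mm by 190 mm) begins 51 mm behind the grasp point.
Start: joints at [-1.348, 0.333, 0.04, 1.465, -0.013, 1.343, -0.059], TCP at [0.206, 0.617, 0.223] pointing down, gripper open.
Joint ranges: [-2.58, 2.58], [-0.38, 2.09], [-1.3, 1.39], [0.25, 2.4], [-1.5, 4.64], [0.08, 2.09], [-2.65, 2.65]. Speed limits (rad/s): [2.22, 2.22, 2.79, 2.79, 3.14, 3.14, 3.14].

## Interface

Orientations are given as a unit quaternion [x, y, z, w].
In Python, from workcell import bot gives the robot as it stands. The module is installed in compiled form; this text tells all that it offers. Calls block until the motion is done:
- bot.move_to(position, orientation): joint-space move of the TCP to a pose.
- bot.movel(position, orientation=None, feed=0.15): straight line of the TCP; orientation=None keeps the orientation; feed is the mean speed in m/s.
- bot.goto_joints(angles): joint-space move.
- bot.release() and bot.gripper_close(squeeze=None): open the fingers fully, or close them until they stop; squeeze is the grip in N (None keeps the last).
- bot.pause(seconds).
- bot.ik(position, orientation): joint angles nearest the present ones, or None.
- bot.read_state(): the state.
- bot.get_image(name): name is "scene" or "top" or "wrist"; returns the picture (420x560x3 uint8, red, green, blue); there is no depth.
- bot.camera_info(name): a dict with "mtx" (3x3 intrinsics, pixels), "rvec" (rotation vector, rad) and "tvec" (3), from world to camera coordinates, as OpenCV has them. Camera axes: x right, y down, z forward; pixel columns grow to the right and rows downward; lengths in m; the calibration is good to about 2 mm. A picture is of the moment at which its call begins: read the wrist's pose just before it. camera_info takes no time and is no camera call; for the wrist camera it gives the pose at the moment of the call.
A pose or a line that the arm cannot do raises bot.MotionError and nothing moves.
- bot.hand_in(): hands the job in, once; it reports no verdict.
The state is a dict: "time": time; "joint_positions": joint angles; "joint_vel": joint speeds; "joint_efforts": joint torques, N m; "tool_pos": TCP position; "tcp_rot": TCP orientation; "wrist_force": force on the tool from outside, world axes, zero at the start; "wrist_torque": the same for the moment, N m; "opening": opening from 0.0 (shut) to 1.0 (fully open).
Only numpy, scipy, OpenCV 4.12 (cv2) and the standard library are available. Lean on these libraries where they do the work, as an engineer would, in place of code of your own. Each camera call takes 0.05 s, during which the arm holds its last target. There are 200 camera calls.

## Working session

There is one attempt and no reset: what is moved stays moved. The work goes in short steps, each a Python script; the robot and the scene stay as the last script left them, time stands still between calls to the robot, and variables do not carry over. Pictures are saved under pics/ and viewed, about 8 in all and at most 12, crops included, and the job is handed in when it is done.

```bash
mkdir -p pics
python3 - <<'E'
from workcell import bot
import cv2,numpy as np
for n in("scene","top"):
    im=bot.get_image(n); cv2.imwrite(f"pics/{n}0.png",im[...,::-1]); 
    c=bot.camera_info(n); R=cv2.Rodrigues(np.array(c["rvec"],float))[0]
    print(n,np.round(c["mtx"],1).tolist(),"pos",(-R.T@np.array(c["tvec"]).ravel()).round(3),"fwd",R[2].round(3))
s=bot.read_state();print(s["time"],s["tool_pos"],s["tcp_rot"],s["opening"],bot.grasp_offset)
E
```

```text
scene [[532.7, 0.0, 279.3], [0.0, 532.7, 209.9], [0.0, 0.0, 1.0]] pos [1.54  0.09  0.765] fwd [-0.853 -0.073 -0.517]
top [[471.3, 0.0, 280.7], [0.0, 471.3, 202.7], [0.0, 0.0, 1.0]] pos [ 0.42  -0.028  1.15 ] fwd [ 0.118  0.026 -0.993]
0.1 [0.20545666 0.61621117 0.22176138] [ 1.60201917e-01  9.87083986e-01 -7.39914444e-04 -5.96055012e-05] 1.0035073771968537 -0.0187
```

View pics/scene0.png

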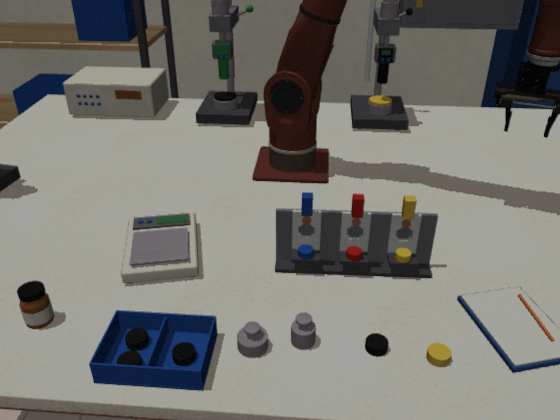

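View pics/top0.png

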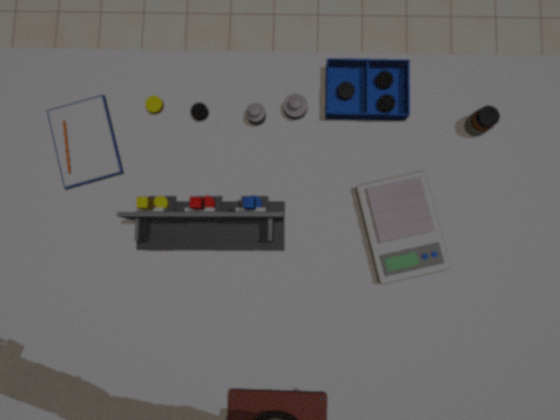

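The scene view shows the carriers as blue, red, yellow from left to right: grips at about (307,204), (357,206), (408,208). The scale's pan is at (160,247). In the top view the yellow grip is at about (142,202), the pan centre at (400,209), and the display is on the robot side. Next I'll segment and fit.

```bash
cat > h.py <<'E'
import cv2,numpy as np
from workcell import bot
def cam(n):
    c=bot.camera_info(n); return [np.array(c[k],float) for k in("rvec","tvec","mtx")]
def proj(P,c): return cv2.projectPoints(np.asarray(P,float).reshape(-1,1,3),c[0],c[1],c[2],None)[0].reshape(-1,2)
def onplane(uv,c,z):
    R=cv2.Rodrigues(c[0])[0]; o=-R.T@c[1].ravel(); d=R.T@np.linalg.inv(c[2])@[uv[0],uv[1],1]
    return o+d*(z-o[2])/d[2]
E
python3 - <<'E'
from h import *
H={'yellow':(22,35),'blue':(105,125),'red':(0,6)}
out=[]
for n,roi in(("scene",(270,180,170,90)),("top",(110,185,180,35))):
    im=cv2.imread(f"pics/{n}0.png"); hsv=cv2.cvtColor(im,cv2.COLOR_BGR2HSV); x,y,w,h=roi
    for k,(a,b) in H.items():
        m=cv2.inRange(hsv,(a,140,60),(b,255,255))[y:y+h,x:x+w]
        N,_,st,ce=cv2.connectedComponentsWithStats(m)
        print(n,k,[(s[0]+x,s[1]+y,s[2],s[3],s[4],(c+[x,y]).round(1).tolist()) for s,c in zip(st[1:],ce[1:]) if s[4]>15])
a=cv2.imread("pics/scene0.png");b=cv2.imread("pics/top0.png")
v=np.vstack([np.hstack([cv2.resize(a[185:275,270:440],(480,254),interpolation=2),cv2.resize(a[205:285,115:210],(302,254),interpolation=2)]),
 np.hstack([cv2.resize(b[185:255,110:290],(482,187),interpolation=2),np.zeros((187,300,3),np.uint8)])[:, :782]])
c=cv2.resize(b[165:290,350:455],(420,500),interpolation=2)
c=np.clip(c*1.8,0,255).astype(np.uint8)
cv2.imwrite("pics/crop1.png",v);cv2.imwrite("pics/pan1.png",c)
E
```

```text
scene yellow [(np.int32(402), np.int32(196), np.int32(14), np.int32(23), np.int32(266), [408.3, 207.0]), (np.int32(395), np.int32(248), np.int32(17), np.int32(15), np.int32(201), [402.8, 254.9])]
scene blue [(np.int32(302), np.int32(193), np.int32(10), np.int32(23), np.int32(225), [306.5, 203.9]), (np.int32(298), np.int32(245), np.int32(15), np.int32(14), np.int32(164), [304.8, 251.0])]
scene red [(np.int32(352), np.int32(194), np.int32(12), np.int32(24), np.int32(231), [357.2, 205.4]), (np.int32(346), np.int32(246), np.int32(16), np.int32(15), np.int32(176), [353.6, 252.7])]
top yellow [(np.int32(137), np.int32(196), np.int32(32), np.int32(13), np.int32(300), [151.9, 202.0])]
top blue [(np.int32(243), np.int32(197), np.int32(19), np.int32(11), np.int32(185), [251.2, 201.9])]
top red [(np.int32(189), np.int32(196), np.int32(26), np.int32(13), np.int32(216), [201.2, 201.8])]
```

View pics/crop1.png

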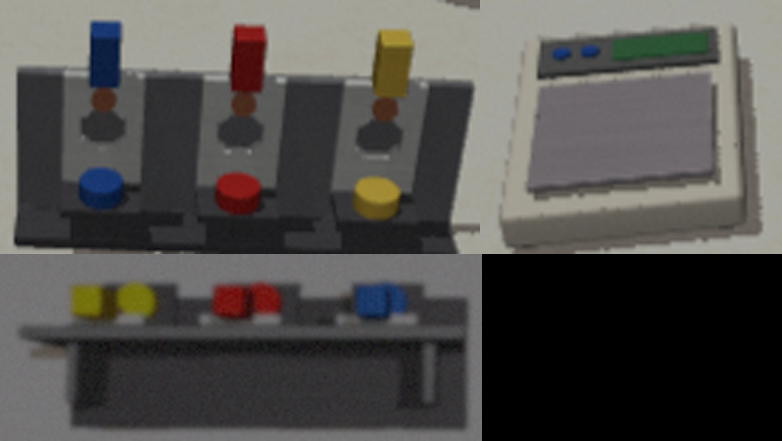

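View pics/pan1.png

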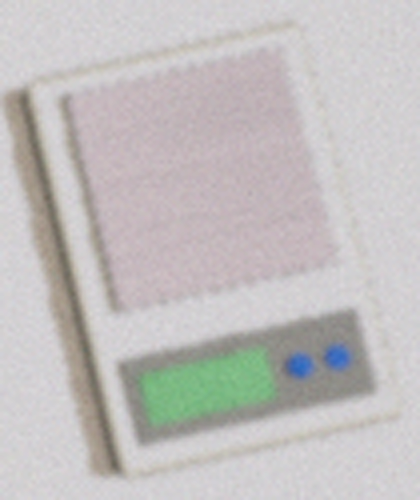

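The crops show clear pan corners at (66,96), (284,46), (338,262), (118,312) in pan1. The three grips' top faces are separated in the top view, and the foot and disc face +x. Now I'll fit the poses.

Run:
```python
from h import *
from scipy.optimize import least_squares
S,T=cam("scene"),cam("top")
bb={'yellow':(402,196,416,219),'red':(352,194,364,218),'blue':(302,193,312,216)}
tf={'yellow':(142.7,202.5),'red':(195.3,202.5),'blue':(248.2,202.5)}
off={'yellow':.11,'red':0,'blue':-.11}
B=np.array([[i,j,k] for i in(-.012,.012) for j in(-.012,.012) for k in(-.024,.024)])
def res(p,ks=bb):
    x,y,z,t=p; R=np.array([[np.cos(t),-np.sin(t),0],[np.sin(t),np.cos(t),0],[0,0,1]]); r=[]
    for k in ks:
        c=np.array([x,y,z])+R@[0,off[k],0]
        q=proj(c+B@R.T,S)+.5; r+=list(np.r_[q.min(0),q.max(0)]-bb[k])
        r+=list(2*(proj(c+[0,0,.024],T)[0]-tf[k]))
    return np.array(r)
f=least_squares(res,[.58,.15,.2,0]);x,y,z,t=f.x
print(f.x,"yellow",x-.11*np.sin(t),y+.11*np.cos(t),z);print(f.fun.round(1).reshape(3,6))
g=np.array([[66,96],[284,46],[338,262],[118,312]])/4+[350,165]-.375
P=np.array([onplane(u,T,.05) for u in g]);print(P.round(4),P.mean(0))
print([np.linalg.norm(P[i]-P[i-1]).round(4) for i in range(4)])
fx=(P[0]+P[1]-P[2]-P[3]);print("pan yaw",np.arctan2(fx[1],fx[0]))
print("pan in scene",proj(P.mean(0),S), proj(P,S).round(1).tolist())
```

```text
[0.52936173 0.17212872 0.17190678 0.02456206] yellow 0.5266601740239735 0.28209554383670343 0.17190678032160087
[[-1.7 -0.6 -0.2  1.4 -2.2  0. ]
 [-1.6 -0.2 -0.2  0.7 -0.7  0.1]
 [-1.4 -0.7  0.4  1.   0.8  0.1]]
[[ 0.5889 -0.1994  0.05  ]
 [ 0.6217 -0.3268  0.05  ]
 [ 0.4955 -0.3569  0.05  ]
 [ 0.4632 -0.2302  0.05  ]] [ 0.54230241 -0.27831514  0.05      ]
[np.float64(0.1294), np.float64(0.1315), np.float64(0.1297), np.float64(0.1308)]
pan yaw 0.23719717194858386
pan in scene [[159.02814203 244.77817343]] [[187.5, 258.3], [127.7, 264.1], [132.7, 232.1], [187.1, 227.4]]
```

```bash
cat >> h.py <<'E'
from scipy.spatial.transform import Rotation as Ro
def quat(t,s=1):
    y=s*np.array([-np.sin(t),np.cos(t),0]); z=np.array([0,0,-1.]); return Ro.from_matrix(np.c_[np.cross(y,z),y,z]).as_quat()
E
python3 - <<'E'
from h import *
q=quat(.0246,1)
for s in(1,-1):
    print(s,bot.ik([.5267,.2821,.31],quat(.0246,s)),bot.ik([.54,-.278,.30],quat(.237,s)))
bot.move_to([.5267,.2821,.31],q)
s=bot.read_state();print(s["time"],s["tool_pos"],s["tcp_rot"],s["joint_positions"])
c=cam("wrist");im=bot.get_image("wrist");cv2.imwrite("pics/w1.png",im[...,::-1]);np.savez("w1.npz",*c)
R=cv2.Rodrigues(c[0])[0];print("campos",-R.T@c[1].ravel(),"fwd",R[2]);print(proj([[.5267,.2821,.196],[.5294,.1721,.196]],c))
E
```

```text
1 [-0.81835458  0.19539877  0.30067416  1.47243638 -0.05775975  1.48246329
  1.07742499] [-0.52865787  0.45565748  1.30997763  1.49435161 -0.43961681  1.52621419
  2.58198468]
-1 [-1.05671482  0.21025729  0.5910437   1.48405346 -0.11701898  1.48275482
 -2.01179108] [-0.46503974  0.3731704   1.15941208  1.49243893 -0.34164039  1.49828655
 -0.64043558]
1.825 [0.52597965 0.28338252 0.30964198] [-1.31509206e-02  9.99913466e-01  5.70939578e-05 -3.32824382e-04] [-0.81938662  0.19581698  0.29937554  1.4725933  -0.05806719  1.48235896
  1.07685794]
campos [0.45800302 0.2820088  0.47284326] fwd [ 0.25135206  0.00667653 -0.9678727 ]
[[274.94744098 211.30928831]
 [134.42525258 211.07343601]]
```

View pics/w1.png

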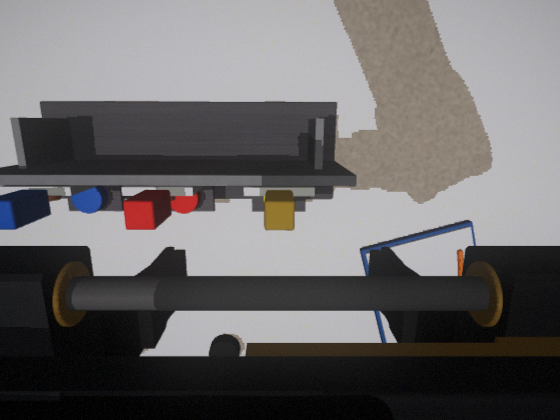

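The wrist view shows the yellow grip at columns 265-295, rows 191-229, and the red top face at 125-157. That puts both about 4 mm off my first estimate. I'll refine it from the edges.

Run:
```python
from h import *
from scipy.optimize import least_squares
im=cv2.imread("pics/w1.png");hsv=cv2.cvtColor(im,cv2.COLOR_BGR2HSV)
d=np.load("w1.npz");c=[d[k] for k in d.files]
print("col280",[(r,im[r,280].tolist()) for r in range(186,234,2)])
print("row220",[(u,im[220,u].tolist()) for u in list(range(261,269))+list(range(291,299))])
for k,(a,b),(x0,x1) in(("y",(18,35),(255,305)),("r",(0,6),(120,175))):
    m=cv2.inRange(hsv,(a,140,40),(b,255,255))[185:235,x0:x1]
    print(k,[(r+185,x0+np.flatnonzero(m[r]).min(),x0+np.flatnonzero(m[r]).max()) for r in range(0,50,3) if m[r].any()])
for P in([.5267,.2821],[.530,.286]):
  print(proj([[P[0]+i,P[1]+j,z] for z in(.196,.148) for i,j in((-.012,-.012),(-.012,.012),(.012,-.012),(.012,.012))],c).round(1).tolist())
```

```text
col280 [(186, [59, 60, 60]), (188, [134, 139, 138]), (190, [44, 74, 87]), (192, [31, 60, 72]), (194, [34, 63, 74]), (196, [33, 61, 75]), (198, [35, 62, 76]), (200, [35, 67, 80]), (202, [39, 105, 131]), (204, [44, 119, 148]), (206, [45, 119, 147]), (208, [42, 118, 145]), (210, [46, 120, 149]), (212, [48, 121, 149]), (214, [47, 120, 149]), (216, [48, 121, 149]), (218, [47, 121, 148]), (220, [47, 118, 146]), (222, [46, 119, 145]), (224, [51, 120, 148]), (226, [47, 118, 145]), (228, [50, 118, 144]), (230, [158, 169, 175]), (232, [192, 188, 190])]
row220 [(261, [193, 189, 191]), (262, [192, 191, 192]), (263, [169, 172, 172]), (264, [85, 111, 125]), (265, [45, 102, 126]), (266, [48, 113, 140]), (267, [49, 120, 147]), (268, [49, 120, 147]), (291, [48, 121, 147]), (292, [48, 115, 143]), (293, [45, 101, 124]), (294, [116, 132, 143]), (295, [188, 189, 191]), (296, [187, 188, 190]), (297, [186, 188, 189]), (298, [186, 188, 188])]
y [(191, np.int64(267), np.int64(290)), (194, np.int64(268), np.int64(290)), (197, np.int64(264), np.int64(293)), (200, np.int64(264), np.int64(292)), (203, np.int64(2
[... 358 characters left out ...]
194, np.int64(138), np.int64(164)), (197, np.int64(139), np.int64(174)), (200, np.int64(126), np.int64(174)), (203, np.int64(123), np.int64(174)), (206, np.int64(123), np.int64(174)), (209, np.int64(124), np.int64(174)), (212, np.int64(125), np.int64(154)), (215, np.int64(125), np.int64(154)), (218, np.int64(125), np.int64(153)), (221, np.int64(126), np.int64(154)), (224, np.int64(126), np.int64(154)), (227, np.int64(126), np.int64(154))]
[[259.8, 195.9], [290.8, 196.7], [259.4, 225.6], [289.7, 226.4], [262.3, 185.3], [288.9, 185.9], [261.9, 211.1], [288.0, 211.7]]
[[264.8, 200.2], [295.7, 201.0], [264.3, 229.8], [294.5, 230.5], [266.5, 189.0], [293.1, 189.7], [266.0, 214.7], [292.1, 215.3]]
```

Run:
```python
from h import *
q=quat(.0235,1)
bot.movel([.530,.2855,.25],q,.15)
bot.movel([.530,.2855,.156],q,.08)
def st(l):
    s=bot.read_state();print(l,round(s["time"],2),s["tool_pos"].round(4),np.round(s["wrist_force"],1),round(s["opening"],3))
st("down");bot.gripper_close(30);bot.pause(.2);st("grip")
p=bot.read_state()["tool_pos"]
bot.movel([.530,.2855,.162],q,.03);st("up6")
bot.movel([.530,.2855,.188],q,.05);bot.pause(.2);st("up32")
for n in("scene","wrist"):
    cv2.imwrite(f"pics/{n}2.png",bot.get_image(n)[...,::-1])
a=cv2.imread("pics/scene2.png")[170:280,270:450];b=cv2.imread("pics/wrist2.png")
cv2.imwrite("pics/v2.png",np.hstack([cv2.resize(a,(540,330),interpolation=2)]))
```

```text
down 3.75 [0.5303 0.2857 0.1566] [ 0.1 -0.3 -0.7] 1.001
grip 4.99 [0.5301 0.2854 0.156 ] [-0.2 -0.8  0.5] 0.274
up6 5.34 [0.5299 0.2856 0.1621] [ 1.1 -0.3 -2.6] 0.274
up32 6.21 [0.5299 0.2855 0.1877] [ 0.1  0.1 -1.9] 0.271
```

View pics/v2.png

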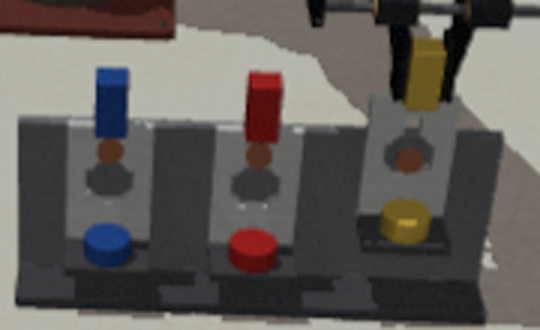

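The orange stud head now sits inside the wide end of the keyhole, and the wrist carries about 2 N, so the carrier is free. I'll draw it off along the rack's x axis.

Run:
```python
from h import *
t=.0235;q=quat(t,1);p0=np.array([.530,.2855,.188]);d=np.array([np.cos(t),np.sin(t),0])
for k in(.01,.02,.03,.045):
    bot.movel(p0+d*k,q,.05)
    s=bot.read_state();print(k,round(s["time"],2),s["tool_pos"].round(4),np.round(s["wrist_force"],1),round(s["opening"],3))
    if np.abs(s["wrist_force"][:2]).max()>6: break
else:
    bot.movel(p0+d*.11,q,.15); bot.movel(p0+d*.11+[0,0,.08],q,.15)
    s=bot.read_state();print(s["time"],s["tool_pos"],s["wrist_force"])
    cv2.imwrite("pics/scene3.png",bot.get_image("scene")[...,::-1])
    for s_ in(1,-1):
      for y in(.15,0,-.15,-.278): print(s_,y,bot.ik([.62,y,.27],quat(.237 if y<0 else t,s_)))
```

```text
0.01 6.66 [0.5403 0.2855 0.1878] [-0.7 -1.1 -2.7] 0.274
0.02 7.01 [0.5503 0.2858 0.1879] [-0.2 -0.6 -2.6] 0.274
0.03 7.36 [0.5603 0.286  0.1879] [ 0.2 -0.3 -2.9] 0.272
0.045 7.81 [0.5752 0.2864 0.1878] [-0.5 -0.2 -1.5] 0.274
9.075 [0.63928778 0.28816333 0.26717295] [ 0.65054427  0.48046218 -2.40236128]
1 0.15 [-0.59400414  0.29720391  0.36871329  1.43989492 -0.10689396  1.42424871
  1.36985062]
1 0 [-0.42739384  0.26257583  0.44251333  1.48958597 -0.11275719  1.41471023
  1.6136706 ]
1 -0.15 [-0.23668382  0.31068932  0.52402622  1.44611506 -0.15520947  1.42605918
  2.09671251]
1 -0.278 [-0.09768535  0.42750424  0.65321562  1.33562363 -0.25625269  1.46243944
  2.34675613]
-1 0.15 [-1.13569845  0.51694979  1.21686483  1.46483962 -0.48366651  1.49232101
 -1.47293721]
-1 0 [-0.94140918  0.46344814  1.21935226  1.51153692 -0.43548799  1.46997962
 -1.26012982]
-1 -0.15 [-0.51906001  0.39386322  0.93581169  1.45937345 -0.31660473  1.44693801
 -0.91504568]
-1 -0.278 [-0.28633183  0.51917133  0.98029528  1.34524345 -0.42608427  1.49564748
 -0.67270628]
```

View pics/scene3.png

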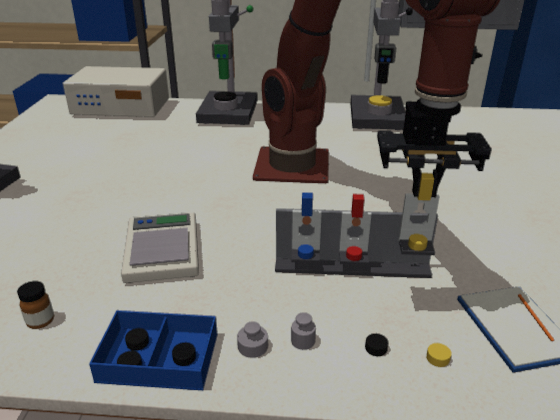

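The carrier hangs clear of the rack and upright in the grip. Blue and red are unmoved. Now I'll carry it in front of the rack to above the pan.

Run:
```python
from h import *
t=.0235;ty=.237
pan=np.array([.543,-.2775,0]);p=pan-.008*np.array([np.cos(ty),np.sin(ty),0])
bot.movel([.64,.03,.267],quat(t),.2)
bot.movel([.62,-.2,.267],quat(.13),.2)
bot.movel([p[0],p[1],.26],quat(ty),.15)
bot.movel([p[0],p[1],.195],quat(ty),.1);bot.pause(.3)
s=bot.read_state();print(round(s["time"],2),s["tool_pos"].round(4),p,s["wrist_force"].round(1),s["opening"],s["joint_positions"].round(2))
a=bot.get_image("scene");b=bot.get_image("top")
v=np.hstack([cv2.resize(a[140:290,100:230],(390,450),interpolation=2),cv2.resize(np.clip(b[160:290,345:460]*1.6,0,255).astype(np.uint8),(398,450),interpolation=2)])
cv2.imwrite("pics/v4.png",v[...,::-1])
```

```text
13.9 [ 0.5355 -0.2794  0.1954] [ 0.53522363 -0.2793783   0.        ] [ 0.6  0.6 -1.9] 0.2726557055665469 [-0.03  0.27  0.53  1.64 -0.14  1.26  2.34]
```

View pics/v4.png

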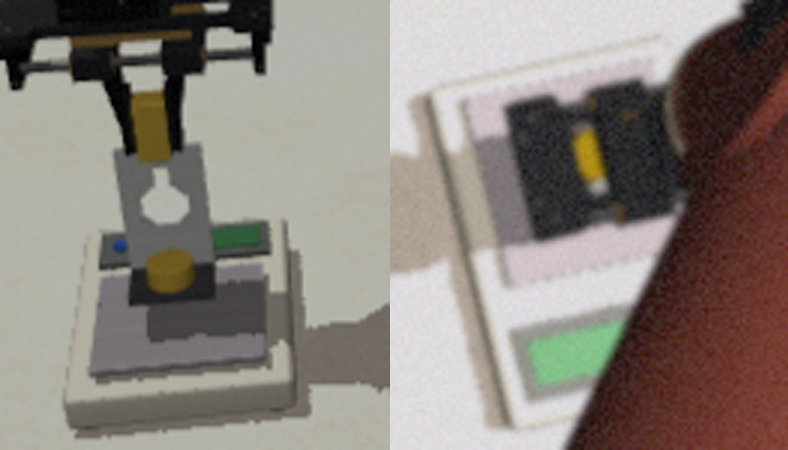

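The carrier hovers squarely and upright over the pan. I'll lower it in small steps until contact.

Run:
```python
from h import *
p=[.5352,-.2794];q=quat(.237)
def F():
    bot.pause(.1); return np.mean([bot.read_state()["wrist_force"] for _ in range(1)]+[(bot.pause(.02),bot.read_state()["wrist_force"])[1] for _ in range(4)],0)
z=.178;bot.movel([*p,z],q,.05);f0=F()[2];print("base",f0)
while z>.160:
    z-=.001;bot.movel([*p,z],q,.02);f=F();print(round(z,4),f.round(2))
    if f[2]-f0>2: break
s=bot.read_state();print(s["time"],s["tool_pos"],s["wrist_torque"].round(3))
a=bot.get_image("scene");cv2.imwrite("pics/v5.png",cv2.resize(a[140:290,100:230],(390,450),interpolation=2)[...,::-1])
```

```text
base -2.172043396072355
0.177 [ 0.23  0.12 -2.57]
0.176 [ 0.04 -0.21 -2.14]
0.175 [-0.3   0.32 -2.2 ]
0.174 [ 0.25  0.02 -2.33]
0.173 [ 0.04  0.31 -2.09]
0.172 [-0.09  0.2  -2.33]
0.171 [ 0.32  0.14 -2.28]
0.17 [ 0.27  0.26 -2.32]
0.169 [-0.15  0.05 -1.97]
0.168 [ 0.14 -0.24 -2.8 ]
0.167 [-2.78  0.91  5.63]
19.2417 [ 0.53524006 -0.2795596   0.16785713] [0.476 0.73  0.092]
```

View pics/v5.png

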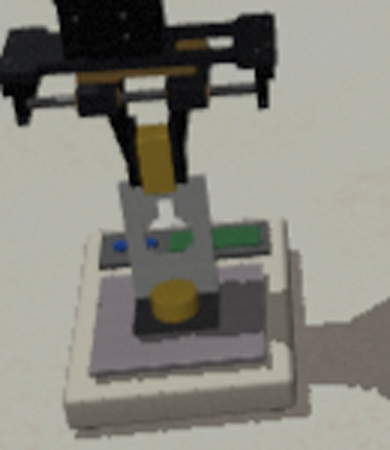

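Contact came at z = 0.167, and the foot is in the middle of the pan. I'll ease the load, release and retreat.

Run:
```python
from h import *
p=[.5352,-.2794];q=quat(.237)
bot.movel([*p,.1676],q,.02);bot.pause(.3);print(bot.read_state()["wrist_force"].round(2))
bot.release();bot.pause(.2)
bot.movel([*p,.26],q,.1);bot.movel([.45,-.12,.34],q,.2);bot.pause(.3)
s=bot.read_state();print(s["time"],s["tool_pos"],s["opening"],s["wrist_force"].round(2))
a=bot.get_image("scene");b=bot.get_image("top")
v=np.hstack([cv2.resize(a[150:290,100:450],(400,160)),cv2.resize(np.clip(b[160:290,345:460]*1.6,0,255).astype(np.uint8),(398,450),interpolation=2)]) if 0 else None
A=cv2.resize(a[160:290,105:445],(790,302),interpolation=2);B=cv2.resize(np.clip(b[160:290,110:460]*1.6,0,255).astype(np.uint8),(790,293),interpolation=2)
cv2.imwrite("pics/v6.png",np.vstack([A,B])[...,::-1])
hsv=cv2.cvtColor(a,cv2.COLOR_RGB2HSV)
for k,(lo,hi) in {'blue':(105,125),'red':(0,6)}.items():
    m=cv2.inRange(hsv,(lo,140,60),(hi,255,255))[180:270,270:440];N,_,st,ce=cv2.connectedComponentsWithStats(m)
    print(k,[(c+[270,180]).round(1).tolist() for s_,c in zip(st[1:],ce[1:]) if s_[4]>15])
```

```text
[-0.64 -0.29  3.31]
23.7833 [ 0.45001871 -0.12039283  0.3396407 ] 0.9995700903420107 [ 1.32  0.42 -0.33]
blue [[306.5, 203.9], [304.8, 251.1]]
red [[357.3, 205.6], [353.6, 252.9]]
```

View pics/v6.png

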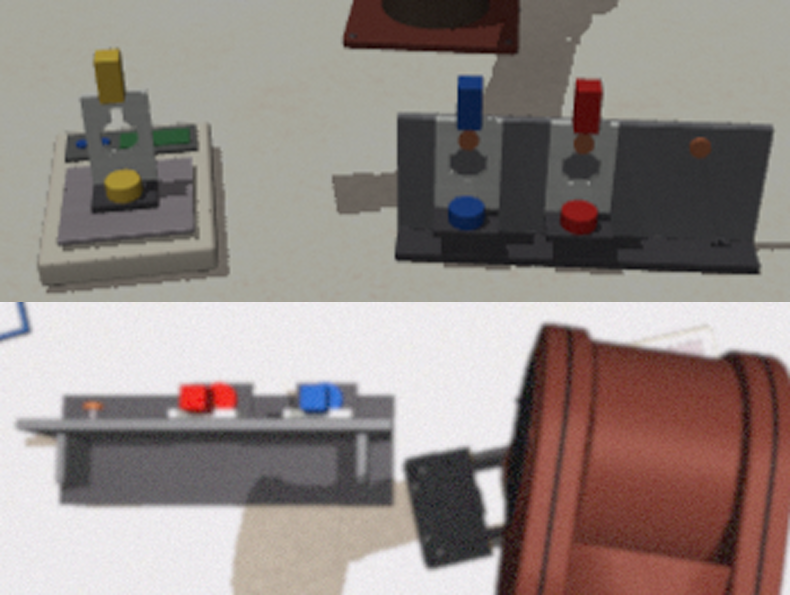

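The carrier stands free and upright, and blue and red are unchanged. Its foot's front edge is at about (92–157, 210) in the upper crop. I'll check numerically that it is centred on the pan, using the same camera for both.

Run:
```python
from h import *
S=cam("scene");f=lambda u:onplane([u[0]/2.3235+104.7,u[1]/2.3235+159.7],S,.05)
L,R=f((92,211)),f((157,208.5)); print("front",L.round(4),R.round(4)); 
m=(L+R)/2; d=np.array([np.cos(.237),np.sin(.237),0]); print("foot centre",m-.024*d)
P=[f(u) for u in((58,243),(195,233),(190,160),(66,167))];print("pan",np.round(P,4).tolist(),np.mean(P,0).round(4))
```

```text
front [ 0.5678 -0.3057  0.05  ] [ 0.558  -0.2426  0.05  ]
foot centre [ 0.53960499 -0.27979001  0.05      ]
pan [[0.622, -0.3222, 0.05], [0.5949, -0.1955, 0.05], [0.4685, -0.2306, 0.05], [0.4929, -0.3567, 0.05]] [ 0.5446 -0.2762  0.05  ]
```

The foot's centre is about 6 mm from the pan's centre, which is well within the middle. Handing in.

```bash
python3 -c "
from workcell import bot
bot.hand_in();print(bot.read_state()['time'])"
```

```text
the job is handed in; nothing more can be done
the job is handed in; nothing more can be done
```

The yellow carrier is standing upright in the middle of the scale's pan, released, and the job is handed in. I raised it 32 mm to bring the wide end of its keyhole to the stud, drew it off along +x, and carried it round in front of the rack. I lowered it in 1 mm steps until it touched the pan at about 8 N, eased to about 5 N above hanging weight, then let go and moved the arm clear.

- **Position:** In the scene camera, the foot's centre is about 6 mm from the pan's centre, towards the display, with a few millimetres of uncertainty. I couldn't confirm this from the top camera because the arm blocked its view of the pan.
- **Other carriers:** The blue and red grips and discs are within 0.2 px of where they started.
- **Limits:** The clock read about 23.8 s after the arm moved clear. The largest wrist force I read was about 6 N.
- **Disagreement:** The first grip position, fitted from the scene and top cameras, was about 4–5 mm off. I corrected it with the wrist camera before grasping.

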